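Hold the blade compartment's sprung cover at the pointer

TASK

The carver needs both hands free to pick a blade from the bench chest: pull the chest's drawer out by its bar handle until the cover of the blade compartment inside is completely clear of the chest, and only then lift that sprung cover by its knob until it is in line with the pointer arm standing beside it. Finish while holding it there with the fingers, steady: the program ends with the cover held up at the pointer's angle, not let go. Leave the knives, jars, wood and brush around where they are.

Things in the scene. Friction and masses are not known exactly. Their poses are not given: they have to be found in the camera images.
- chest_drawer0 (a joint): how far the drawer of the dark wooden bench chest (260 deep x 300 wide x 139 high mm, fixed, facing the robot, turned by up to 0.25 rad) is pulled out, m: 0 shut, 0.182 at the stop, 3 N of friction; it slides along the -x axis of chest_drawer0_handle. Tray walls 101 mm high, front panel 112 mm. At 0.136 or more the whole cover is clear of the chest
- chest_drawer0_handle (a point): middle of the drawer's bar handle: a level round bar 11 mm thick, 120 mm long, 35 mm in front of the drawer's face and 38 mm below the chest's top, on two posts 51 mm either side of the middle; its own frame: x level, straight into the chest, y to the left along the bar, z up; moves with the drawer
- cover_angle (a joint): angle of the sprung cover of the blade compartment inside the drawer, rad: 0 shut (flat), grows as its free edge (nearest the drawer's front) lifts, stop at 1.3. The hinge spring pulls it shut with 0.24 N m + 0.3 N m per rad, weight of the cover (0.1 to 0.2 kg) extra, which is 3 to 9 N of upward pull at the knob; let go, it falls shut. A lift off its arc drags the drawer along
- cover: the cover: a light wooden board 120 long x 140 wide x 6 mm, in the middle of the drawer's width; origin on the hinge line, at the cover's underside, in the middle of its width; the board extends 120 mm along its own -x from the hinge to the free edge, its z is square to the board, its y is the hinge axis (the handle's y)
- cover_knob (a point): centre of the cover's barrel knob: a small drum 22 mm in diameter and 26 mm long lying along the cover's y axis, on a post 12 mm square, at (-100, 0, +34) mm in the cover's frame, so 28 mm above the board's upper face and 36 mm behind the inside of the drawer's front; at its lowest it lies about 34 mm below the upper edge of the drawer's walls
- cover_hinge (a point): middle of the cover's hinge line, 48 mm above the bench; the cover turns about it around the handle's y axis; moves with the drawer
- pointer_angle (a joint): angle of the pointer arm, rad: the angle at which the cover must be held, counted like the cover's own angle; 0.35 to 0.65; stiffly clamped, it does not turn by itself
- pointer: the pointer arm: a steel bar 86 long x 10 wide x 8 mm with a disc at its end, standing up at an angle beside the cover in the drawer, on the cover's left (the handle's +y); origin on the cover's hinge line, 92 mm to the left of the cover's middle; the bar extends along its own -x
- pointer_tip (a point): centre of the 22 mm disc at the pointer arm's free end, 88 mm from the hinge line
- knife_a: carving knife lying on the bench to the left of the drawer, 140 x 16 x 13 mm; a bystander, origin at its underside, near its middle
- knife_b: second carving knife, further left, same size; a bystander, origin at its underside, near its middle
- bundle: bundle of three short round sticks, 110 x 53 x 49 mm, lying on the chest's top; a bystander, origin at its underside
- jar: amber glass jar with metal lid, 52 mm wide, 60 mm high, standing on the chest's top; a bystander, origin at its underside
- bottle: green glass bottle, 54 mm wide, 120 mm high, standing on the bench to the right of the drawer; a bystander, origin at its underside
- block: light wooden block 50 x 90 x 30 mm on the bench to the right of the chest; a bystander, origin at its underside
- brush: brush 160 mm long lying on the bench, left; a bystander, origin at its underside, near its middle

How it is judged:
On the way, in this order (a step that is already met when the one before it is completed fails the run):
1. the drawer is out far enough to clear the cover (over 130 mm), the cover still shut (value of joint chest_drawer0 above 0.13 m and value of joint cover_angle below 0.06 rad), for 0.2 s.
2. the cover is lifted by the fingers in line with the pointer arm (angle between the x axis of cover and the x axis of pointer, either way round below 0.09 rad and value of joint cover_angle above 0.2 rad and value of joint chest_drawer0 above 0.13 m and contact force between the fingers and cover above 1 N), for 0.3 s.
At the end, for the whole second after the job is handed in: the drawer is still out by more than 130 mm, the cover stands within 0.09 rad (5 degrees) of the pointer arm's angle, is still (under 0.1 rad/s), and the fingers bear on it with more than 1 N (all of step 2 and velocity of joint cover_angle between -0.1 and 0.1 rad/s); the arm keeps its last pose, push and grip.
It fails at once if the cover is lifted while it is still partly under the chest (drawer out less than 120 mm) (value of joint chest_drawer0 below 0.12 m and value of joint cover_angle above 0.12 rad).
It fails at once if a bystander is moved by more than 30 mm (distance of any of knife_a, knife_b, bundle, jar, bottle, block, brush from where it was at the start of the episode above 0.03 m).
It also fails if it takes over 54 s, if anything falls off the work surface, if the arm or the gripper's body presses on something with over 40 N, if the wrist force passes 120 N, or if a joint passes its speed limit or range.

ROBOT

A 6-joint arm with a two-finger parallel gripper is mounted at the origin on the work surface. World frame = base frame: x ahead of the robot, y to its left, z up, the work surface at z = 0. Lengths are in m, angles in rad, forces in N, time in s.
With the tool pointing down it reaches from about 0.25 to 0.725 m from the base axis. Payload 4 kg.
Tool frame: the origin (TCP) lies on the front face of the gripper's body, between the roots of the fingers; the fingertips stand 73 mm ahead of it and the grasp point (between the pads) lies 54 mm ahead of it; z points along the fingers, y is the line along which they close (so a half turn about z gives the same grasp; the last joint's range is limited). The gripper opens to 85 mm and grips with 20 to 120 N. Pads are 22 mm wide; open, the fingers measure 114 mm over their backs; the gripper's body (76 mm by 85 mm) begins 54 mm behind the grasp point. The pads swing forward as they close: fully open they stand 13 mm farther back than shut.
Start: joints at [1.158, 0.241, 0.005, 1.335, 0, 1.571], TCP at [0.201, 0.458, 0.304] pointing down, gripper open.
Joint ranges: [-2.72, 2.72], [-1.05, 1.87], [-1.09, 1.28], [-1.99, 2.15], [-1.42, 1.44], [-3.14, 3.14]. Speed limits (rad/s): [2.79, 2.79, 3.14, 3.14, 3.14, 3.14].

INTERFACE

Orientations are given as a rotation vector (axis times angle).
In Python, from workcell import readout, eyes, env gives the robot as it stands.
- The arm moves only by the tool play_rows, never from a script. Its argument "increments" is text: rows parted by semicolons, each of 5 numbers parted by spaces: the shift along the tool's x, y, z in mm, then the turn about the tool's z in rad, then the closure, from -1 (fully open) to 1 (shut). A call has 1 to 12 rows; each row shifts and turns the commanded pose from where the row before left it, along the tool's axes as they then stand; what a row does not reach is not made up. A row lasts 1/8 s, in which the tool goes at most 62.5 mm and 10.7 degrees, less where a joint would pass 70% of its speed; a pose out of reach is approached as far as the arm can. A call is refused whole if a number of a shift passes 62.5 or a number of a turn 0.188, either way. A call with a gripper value outside its range is refused whole. The fingers move at their own pace and stop on an object; the grip force is fixed at half the most. Time passes only in rows, so rows that do not move let the fingers close. It gives the time, the measured TCP pose, the force, the opening and the grip force at its end, in the units of the state.
- readout.state(): the state, without advancing time (a new reading comes with each control period).
- eyes.capture(name): name is "scene" or "top" or "wrist"; returns (picture, depth): 384x512x3 uint8, blue, green, red; 384x512 float32, m along the optical axis (not along the pixel's ray), 0 where there is no reading.
- eyes.calibration(name): a dict with "camera_matrix" (3x3 intrinsics, pixels), "world_to_cam" (4x4, takes a point from world to camera coordinates); the wrist camera has in their place "T_tool_cam" (4x4, takes a point from camera to tool coordinates, whose origin is the TCP and whose axes are the flange's). Camera axes: x right, y down, z forward; pixel columns grow to the right and rows downward; lengths in m; the calibration is good to about 2 mm. A picture is of the moment at which its call begins: read the wrist's pose just before it. calibration takes no time and is no camera call.
- env.close_job(): hands the job in; it is judged then, once.
The state is a dict: "time": time; "q": joint angles; "dq": joint speeds; "tau": joint torques, N m; "position": TCP position; "eef_rot": TCP orientation; "ft_force": force on the tool from outside, world axes, zero at the start; "wrist_torque": the same for the moment, N m; "width": finger opening in m; "grip_force": force on a finger pad.
Only numpy, scipy, OpenCV 4.12 (cv2) and the standard library are available. Lean on these libraries where they do the work, as an engineer would, in place of code of your own. Each camera call takes 0.05 s, during which the arm holds its last target. There are 200 camera calls.

## Working session

There is one attempt and no reset: what is moved stays moved. The work goes in short steps, Python scripts to look and compute and a tool call to move; the robot and the scene stay as the last step left them, time stands still between calls to the robot, and variables do not carry over. Pictures are saved under pics/ and viewed, at most 10 in all, crops included, and the job is handed in when it is done.

Besides the shell and the picture viewer there is one more tool, called after "Emit:" by a JSON object that holds its "op" and its "data", one argument or row to a line. play_rows: Moves the arm, as the interface text tells. Its arguments: {"type":"object","properties":{"increments":{"type":"string"}},"required":["increments"]}

```bash
mkdir -p pics; ls
cat > h.py <<'E'
import numpy as np, cv2
from workcell import readout, eyes, env
from scipy.spatial.transform import Rotation as R
def T_tool():
    s=readout.state(); T=np.eye(4); T[:3,:3]=R.from_rotvec(s['eef_rot']).as_matrix(); T[:3,3]=s['position']; return T
def grab(name):
    c=eyes.calibration(name); K=np.array(c['camera_matrix'])
    if name=='wrist': Twc=T_tool()@np.array(c['T_tool_cam'])
    else: Twc=np.linalg.inv(np.array(c['world_to_cam']))
    im,d=eyes.capture(name); return im,d,K,Twc
def pts(d,K,T):
    v,u=np.mgrid[:d.shape[0],:d.shape[1]]
    p=np.stack([(u-K[0,2])/K[0,0]*d,(v-K[1,2])/K[1,1]*d,d],-1)
    return p@T[:3,:3].T+T[:3,3]
E
python3 - <<'E'
from h import *
for n in ['scene','top']:
    im,d,K,T=grab(n); cv2.imwrite(f'pics/{n}0.png',im); np.savez(f'{n}0.npz',im=im,d=d,K=K,T=T)
    print(n,T.round(3).tolist(),(d>0).mean())
print(readout.state())
E
```

```text
pics
scene [[0.839, 0.342, -0.424, 1.057], [0.544, -0.495, 0.678, -0.705], [0.022, -0.799, -0.601, 0.798], [0.0, 0.0, 0.0, 1.0]] 0.9961649576822916
top [[0.014, -0.983, 0.184, 0.374], [-0.999, -0.022, -0.041, 0.104], [0.044, -0.184, -0.982, 1.033], [0.0, 0.0, 0.0, 1.0]] 0.9960123697916666
{'time': 0.1, 'q': array([1.15798750e+00, 2.41347248e-01, 3.88563492e-03, 1.33523444e+00,
       2.81756694e-05, 1.57079991e+00]), 'dq': array([ 0.00028904, -0.00286429,  0.00348886,  0.0017553 , -0.00096356,
        0.00081999]), 'tau': array([-1.67131613e-03, -3.73138690e+01,  2.53009433e+01,  1.08083218e-02,
       -1.71646629e-04,  3.15882787e-07]), 'position': array([0.2004139 , 0.45760861, 0.30310726]), 'eef_rot': array([-6.43764005e-01, -3.07449907e+00,  2.91128050e-03]), 'ft_force': array([ 0.52168934, -0.78742285,  0.17096369]), 'wrist_torque': array([ 0.00364615, -0.03256392, -0.0120673 ]), 'grip_force': 0.0, 'width': 0.08556339058728958}
```

View pics/scene0.png

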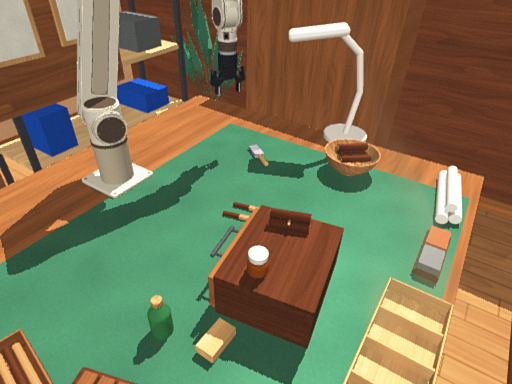

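View pics/top0.png

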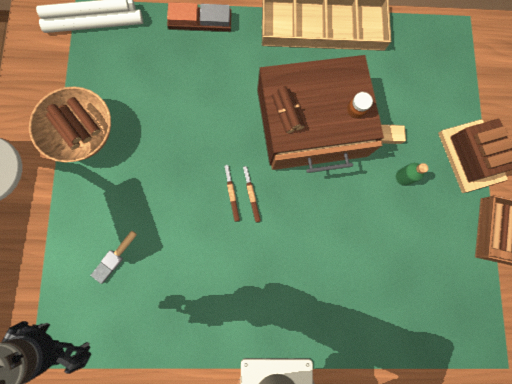

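The top view shows the chest around (320,110) with its bar handle from about (308,168) to (352,160). The knives are near (232,193) and (251,193), the bottle at (412,173). Next I measure the handle and chest.

Run:
```python
from h import *
P={}
for n in ['top','scene']:
    f=np.load(f'{n}0.npz'); P[n]=pts(f['d'],f['K'],f['T'])
p=P['top']
print('bench z',np.median(p[230:280,300:400,2]))
m=(p[...,2]>.125)&(p[...,2]<.15); m[:50]=0;m[180:]=0;m[:,:250]=0;m[:,390:]=0
q=p[m]; print('top z',np.median(q[:,2]))
r=cv2.minAreaRect((q[:,:2]*1000).astype(np.float32)); print('rect',r,cv2.boxPoints(r))
# handle
for n in P:
    p=P[n]; q=p.reshape(-1,3)
    box=cv2.boxPoints(r)/1000
    a=(q[:,2]>.07)&(q[:,2]<.125)&(q[:,0]>.25)&(q[:,0]<.8)&(q[:,1]>-.25)&(q[:,1]<.25)
    q=q[a]; c=np.array(r[0])/1000
    # front dir
    e=box-np.roll(box,1,0); e=e/np.linalg.norm(e,axis=1)[:,None]
    x=e[np.argmax(e[:,0])]; y=np.array([-x[1],x[0]])
    l=np.c_[(q[:,:2]-c)@x,(q[:,:2]-c)@y,q[:,2]]
    k=(l[:,0]<-.14)&(l[:,0]>-.22)&(abs(l[:,1])<.1)
    print(n,'x',x,np.arctan2(x[1],x[0]),k.sum()); 
    h=q[k]; print('handle mean',h.mean(0),np.percentile(h,[2,50,98],axis=0).round(4).tolist()); print('local',np.percentile(l[k],[2,20,50,80,98],axis=0).round(4).tolist())
```

```text
bench z -0.0009027730771030695
top z 0.1373345643986401
rect ((773.3717651367188, -107.05345153808594), (265.9844055175781, 301.7482604980469), 9.45801067352295) [[ 617.3951     19.915817]
 [ 666.9798   -277.73053 ]
 [ 929.34845  -234.02272 ]
 [ 879.76373    63.623627]]
top x [0.9864063 0.1643247] 0.16507336 233
handle mean [ 0.61084365 -0.1328085   0.10318789] [[0.5954, -0.1932, 0.0984], [0.6093, -0.1332, 0.1033], [0.6389, -0.0731, 0.1074]]
local [[-0.1726, -0.0592, 0.0984], [-0.1706, -0.0463, 0.1011], [-0.1669, 0.0018, 0.1033], [-0.1621, 0.049, 0.105], [-0.1424, 0.0619, 0.1074]]
scene x [0.9864063 0.1643247] 0.16507336 181
handle mean [ 0.615146   -0.1386839   0.10366778] [[0.5995, -0.1955, 0.0984], [0.6144, -0.1421, 0.1039], [0.6401, -0.0763, 0.1078]]
local [[-0.1696, -0.0624, 0.0984], [-0.1662, -0.0503, 0.1018], [-0.1624, -0.0083, 0.1039], [-0.1596, 0.0417, 0.1055], [-0.143, 0.0584, 0.1078]]
```

```bash
cat >> h.py <<'E'
def delta(target,yawdir=None):
    """mm shift in tool axes to bring TCP to target; turn to bring tool y along yawdir (mod pi)"""
    T=T_tool(); d=T[:3,:3].T@(np.array(target)-T[:3,3])*1000
    t=None
    if yawdir is not None:
        v=T[:3,:3].T@np.array([*yawdir,0.]); t=np.arctan2(-v[0],v[1]); t=[t,t-np.pi*np.sign(t)]
    return d.round(1),t
E
python3 - <<'E'
from h import *
print(T_tool().round(3)); print(delta([.609,-.1345,.25],[.9864,.1643]), eyes.calibration('wrist')['T_tool_cam'])
E
```

```text
[[-0.916  0.401 -0.001  0.2  ]
 [ 0.401  0.916 -0.002  0.458]
 [ 0.    -0.002 -1.     0.303]
 [ 0.     0.     0.     1.   ]]
(array([-611.8, -378.3,   53.8]), [np.float64(0.9929346878621165), np.float64(-2.1486579657276765)]) [[ 3.67225763e-04 -9.50252748e-01 -3.11479662e-01  8.02714904e-02]
 [ 9.99999895e-01  4.34642806e-04 -1.47023393e-04  2.96108934e-04]
 [ 2.75091777e-04 -3.11479575e-01  9.50252808e-01 -6.86272327e-02]
 [ 0.00000000e+00  0.00000000e+00  0.00000000e+00  1.00000000e+00]]
```

Emit:
{"op": "play_rows", "data": {
  "increments": "-40 -25 0 0 -1;-40 -25 0 0 -1;-40 -25 0 0 -1;-40 -25 0 0 -1;-40 -25 0 0 -1;-40 -25 0 0 -1;-40 -25 0 0 -1;-40 -25 0 0 -1;-40 -25 0 0 0;-40 -25 0 0 0.3;-40 -25 0 0 0.3;-40 -25 0 0 0.3"
}}

```text
time: 1.6
position: [0.5204, -0.0108, 0.3035]
eef_rot: [-0.644, -3.074, 0.0]
ft_force: [0.4, 0.3, -0.2]
width: 0.03
grip_force: 0.0
```

Emit:
{"op": "play_rows", "data": {
  "increments": "0 0 5 0.165 0.4;0 0 5 0.165 0.4;0 0 5 0.165 0.4;0 0 5 0.165 0.4;0 0 5 0.165 0.4;0 0 5 0.165 0.4;0 0 0 0 0.4"
}}

```text
time: 2.48
position: [0.5194, -0.0094, 0.273]
eef_rot: [-2.024, -2.401, 0.002]
ft_force: [0.9, 0.9, -0.1]
width: 0.0258
grip_force: 0.0
```

Run:
```python
from h import *
s=readout.state();print(s['q'],s['width'],s['time']);print(T_tool().round(3)); print(delta([.609,-.1345,.23],[.9864,.1643]))
```

```text
[-1.80539832e-02  2.95555689e-01 -2.45797218e-03  1.27484700e+00
 -5.31758800e-06  1.38286809e+00] 0.025825933988498067 2.475
[[-0.169  0.986 -0.002  0.519]
 [ 0.986  0.169  0.    -0.009]
 [ 0.    -0.002 -1.     0.273]
 [ 0.     0.     0.     1.   ]]
(array([-138.5,   67.2,   42.8]), [np.float64(0.004823842240148932), np.float64(-3.1367688113496444)])
```

Emit:
{"op": "play_rows", "data": {
  "increments": "-35 17 8 0.005 0.4;-35 17 8 0 0.4;-35 17 8 0 0.4;-33 16 8 0 0.4;0 0 0 0 0.4;0 0 0 0 0.4"
}}

```text
time: 3.22
position: [0.6082, -0.1343, 0.2417]
eef_rot: [-2.031, -2.395, 0.0]
ft_force: [0.4, 1.1, -1.3]
width: 0.0257
grip_force: 0.0
```

Run:
```python
from h import *
im,d,K,T=grab('wrist'); cv2.imwrite('pics/w1.png',im); np.savez('w1.npz',im=im,d=d,K=K,T=T)
q=pts(d,K,T); print(T_tool()[:3,3])
c=np.array([.7734,-.1071]);x=np.array([.9864,.1643]);y=np.array([-.1643,.9864])
l=np.stack([(q[...,:2]-c)@x,(q[...,:2]-c)@y,q[...,2]],-1)
k=(l[...,0]<-.15)&(l[...,0]>-.19)&(abs(l[...,1])<.1)&(l[...,2]>.085)&(l[...,2]<.115)
print(k.sum(),np.percentile(l[k],[2,20,50,80,98],axis=0).round(4).tolist()); 
L=l[k]; print(np.polyfit(L[:,1],L[:,0],1)); v,u=np.nonzero(k); print(u.min(),u.max(),v.min(),v.max())
print(delta([.609,-.1345,.155],x))
```

```text
[ 0.60819828 -0.1338925   0.24204777]
2931 [[-0.1724, -0.0578, 0.1003], [-0.17, -0.0363, 0.1026], [-0.1664, 0.0105, 0.104], [-0.1626, 0.0492, 0.105], [-0.1518, 0.0629, 0.106]]
[-0.00223292 -0.16568385]
244 277 110 280
(array([-0.8,  0.7, 87. ]), [np.float64(-0.0003316514791425514), np.float64(3.1412610021106504)])
```

View pics/w1.png

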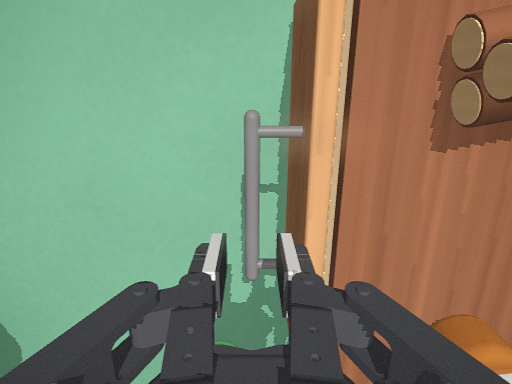

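Fingers straddle the bar (column 251, rows 112–278), so I can descend.

Emit:
{"op": "play_rows", "data": {
  "increments": "0 0 20 0 0.4;0 0 20 0 0.4;0 0 20 0 0.4;0 0 15 0 0.4;0 0 10 0 0.4;0 0 0 0 0.4"
}}

```text
time: 4.03
position: [0.6086, -0.1341, 0.1573]
eef_rot: [2.032, 2.395, 0.001]
ft_force: [0.0, 0.1, -0.3]
width: 0.0255
grip_force: 0.0
```

Emit:
{"op": "play_rows", "data": {
  "increments": "0 0 0 0 0.7;0 0 0 0 1;0 0 0 0 1;0 0 0 0 1"
}}

```text
time: 4.53
position: [0.6087, -0.1346, 0.1575]
eef_rot: [2.033, 2.395, 0.001]
ft_force: [-1.2, 0.1, 5.8]
width: 0.0086
grip_force: 58.6
```

Emit:
{"op": "play_rows", "data": {
  "increments": "0 -5 0 0 1;0 -14 0 0 1;0 -16 0 0 1;0 -16 0 0 1;0 -16 0 0 1;0 -16 0 0 1;0 -16 0 0 1;0 -16 0 0 1;0 -16 0 0 1;0 -16 0 0 1;0 -14 0 0 1;0 -5 0 0 1"
}}

```text
time: 6.02
position: [0.4442, -0.162, 0.1574]
eef_rot: [2.033, 2.393, -0.0]
ft_force: [2.8, -0.3, 4.4]
width: 0.0086
grip_force: 59.5
```

Emit:
{"op": "play_rows", "data": {
  "increments": "0 0 0 0 1;0 0 0 0 1"
}}

```text
time: 6.28
position: [0.4439, -0.162, 0.1574]
eef_rot: [-2.034, -2.394, 0.003]
ft_force: [-1.9, -0.6, 8.9]
width: 0.0089
grip_force: 60.0
```

Emit:
{"op": "play_rows", "data": {
  "increments": "0 0 0 0 0.4;0 0 0 0 0.4;0 0 0 0 0.4;0 0 -25 0 0.4;0 0 -30 0 0.4;0 0 -35 0 0.4;0 0 -35 0 0.4;0 0 -25 0 0"
}}

```text
time: 7.28
position: [0.4453, -0.1613, 0.3082]
eef_rot: [2.032, 2.394, 0.002]
ft_force: [0.3, -0.1, -0.0]
width: 0.0419
grip_force: 0.0
```

Emit:
{"op": "play_rows", "data": {
  "increments": "0 0 0 -0.157 0;0 0 0 -0.157 0;0 0 0 -0.157 0;0 0 0 -0.157 0;0 0 0 -0.157 0;0 0 0 -0.157 0;0 0 0 -0.157 0;0 0 0 -0.157 0;0 0 0 -0.157 0;0 0 0 -0.157 0;0 0 0 0 0;0 0 0 0 0"
}}

```text
time: 8.78
position: [0.4448, -0.1613, 0.3066]
eef_rot: [0.251, -3.131, -0.001]
ft_force: [0.5, 0.0, -0.8]
width: 0.0425
grip_force: 0.0
```

Run:
```python
from h import *
s=readout.state();print(s['time'],s['q'],s['width']);print(T_tool().round(3))
for n in ['wrist','top']:
    im,d,K,T=grab(n); cv2.imwrite(f'pics/{n}2.png',im); np.savez(f'{n}2.npz',im=im,d=d,K=K,T=T)
```

```text
8.775 [-3.48076011e-01  1.86618726e-01 -5.66787031e-02  1.32797029e+00
  2.43888101e-04 -5.08294680e-01] 0.04249306379121352
[[-0.987 -0.16  -0.     0.445]
 [-0.16   0.987  0.    -0.161]
 [ 0.     0.    -1.     0.307]
 [ 0.     0.     0.     1.   ]]
```

View pics/wrist2.png

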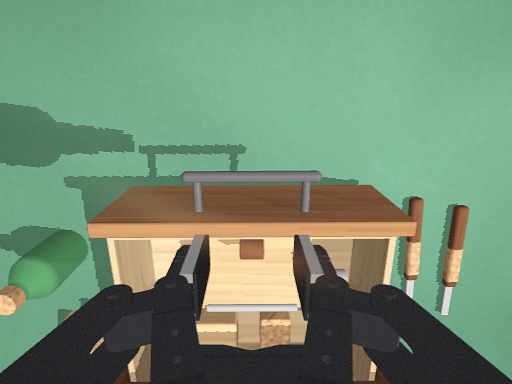

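View pics/top2.png

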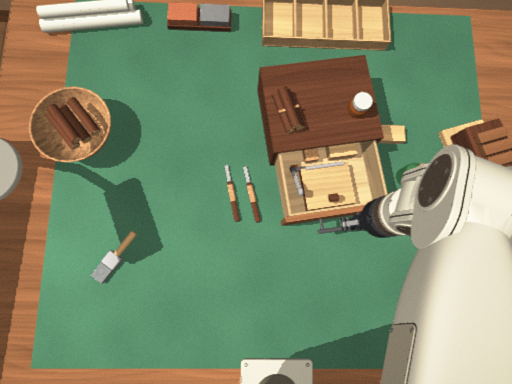

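The wrist view shows the knob at (252,249) and the pointer disc partly hidden at (343,270). The top view shows the knob at (333,197), the pointer at (297,180) and the hinge rod at (323,165). I'll locate the knob and move above it.

Run:
```python
from h import *
x=np.array([.987,.160]);y=np.array([-.160,.987]);h=np.array([.4439,-.162])
for n,(u0,u1,v0,v1) in {'wrist':(230,275,232,268),'top':(322,345,188,206)}.items():
    f=np.load(f'{n}2.npz'); P=pts(f['d'],f['K'],f['T'])[v0:v1,u0:u1]; im=f['im'][v0:v1,u0:u1].astype(int)
    hsv=cv2.cvtColor(im.astype(np.uint8),cv2.COLOR_BGR2HSV)
    m=(hsv[...,2]<150)&(P[...,2]>.06)
    q=P[m]; l=np.c_[(q[:,:2]-h)@x,(q[:,:2]-h)@y,q[:,2]]
    print(n,m.sum(),np.percentile(l,[3,25,50,75,97],axis=0).round(4).tolist(),np.median(q,0))
f=np.load('top2.npz'); P=pts(f['d'],f['K'],f['T']); 
r=P[150:225,270:390].reshape(-1,3); l=np.c_[(r[:,:2]-h)@x,(r[:,:2]-h)@y,r[:,2]]
hsv=cv2.cvtColor(f['im'][150:225,270:390],cv2.COLOR_BGR2HSV).reshape(-1,3)
g=(hsv[:,1]<60)&(l[:,1]>.06)&(l[:,1]<.12)&(l[:,2]>.03)
L=l[g]; print(len(L)); print(L[np.argsort(L[:,0])][::3].round(3).tolist())
```

```text
wrist 107 [[0.0752, -0.0107, 0.0805], [0.0759, -0.0071, 0.0822], [0.0763, -0.0002, 0.0843], [0.0772, 0.0071, 0.0863], [0.0926, 0.0124, 0.0904]] [ 0.51911505 -0.14944428  0.08425556]
top 73 [[0.0763, -0.0105, 0.0833], [0.0804, -0.0045, 0.0876], [0.085, 0.0009, 0.0894], [0.0903, 0.0076, 0.0911], [0.0955, 0.0135, 0.0951]] [ 0.52798698 -0.146683    0.08940652]
169
[[0.0, 0.06, 0.338], [0.001, 0.066, 0.337], [0.003, 0.064, 0.339], [0.005, 0.061, 0.336], [0.006, 0.066, 0.333], [0.007, 0.065, 0.337], [0.009, 0.062, 0.337], [0.011, 0.061, 0.335], [0.012, 0.062, 0.338], [0.103, 0.09, 0.101], [0.104, 0.097, 0.096], [0.106, 0.096, 0.104], [0.108, 0.093, 0.105], [0.109, 0.091, 0.109], [0.111, 0.098, 0.105], [0.113, 0.095, 0.108], [0.115, 0.092, 0.108], [0.116, 0.097, 0.107], [0.118, 0.091, 0.104], [0.121, 0.098, 0.098], [0.122, 0.096, 0.103], [0.126, 0.091, 0.093], [0.127, 0.096, 0.093], [0.129, 0.09, 0.092], [0.131, 0.097, 0.087], [0.132, 0.092, 0.091], [0.136, 0.091, 0.086], [0.138, 0.098, 0.081], [0.14, 0.094, 0.08], [0.142, 0.095, 0.085], [0.146, 0.091, 0.079], [0.148, 0.098, 0.073], [0.15, 0.095, 0.075], [0.152, 0.092, 0.075], [0.156, 0.094, 0.074], [0.159, 0.092, 0.07], [0.16, 0.098, 0.068], [0.163, 0.098, 0.071], [0.167, 0.093, 0.063], [0.169, 0.093, 0.063], [0.172, 0.089, 0.062], [0.174, 0.097, 0.059], [0.177, 0.096, 0.058], [0.181, 0.085, 0.047], [0.181, 0.074, 0.052], [0.183, 0.092, 0.057], [0.183, 0.098, 0.059], [0.184, 0.08, 0.056], [0.185, 0.073, 0.047], [0.186, 0.091, 0.055], [0.187, 0.071, 0.053], [0.188, 0.076, 0.051], [0.188, 0.079, 0.051], [0.189, 0.094, 0.056], [0.19, 0.07, 0.051], [0.191, 0.091, 0.057], [0.193, 0.096, 0.052]]
```

Emit:
{"op": "play_rows", "data": {
  "increments": "-15 0 5 0 0;-20 0 5 0 0;-20 0 5 0 0;-20 0 5 0 0;-10 0 5 0 0;0 0 0 0 0;0 0 0 0 0"
}}

```text
time: 9.75
position: [0.5284, -0.1477, 0.2818]
eef_rot: [0.254, -3.131, -0.0]
ft_force: [-0.3, -1.3, 0.1]
width: 0.0429
grip_force: 0.0
```

Run:
```python
from h import *
x=np.array([.987,.160]);y=np.array([-.160,.987]);h=np.array([.4439,-.162])
im,d,K,T=grab('wrist'); cv2.imwrite('pics/wrist3.png',im); np.savez('wrist3.npz',im=im,d=d,K=K,T=T)
P=pts(d,K,T).reshape(-1,3); l=np.c_[(P[:,:2]-h)@x,(P[:,:2]-h)@y,P[:,2]]
hsv=cv2.cvtColor(im,cv2.COLOR_BGR2HSV).reshape(-1,3)
a=(l[:,1]>.083)&(l[:,1]<.102)&(l[:,2]>.05)&(l[:,2]<.13)&(hsv[:,1]<70)
for lo in np.arange(.08,.2,.01):
    b=a&(l[:,0]>=lo)&(l[:,0]<lo+.01)
    if b.sum()>5: print(round(lo,3),b.sum(),np.percentile(l[b],[5,50,95],axis=0).round(4).tolist())
b=a&(l[:,0]>.130)&(l[:,0]<.178)&(abs(l[:,1]-np.median(l[a,1]))<.004)
X,Z=l[b,0],l[b,2]
for _ in range(4):
    p=np.polyfit(X,Z,1); r=Z-np.polyval(p,X); k=abs(r)<2*r.std()+1e-4; X,Z=X[k],Z[k]
print('pointer angle',np.arctan(-p[0]),r.std(),len(X),'upper face z at hinge x .1855:',np.polyval(p,.1855))
# knob
k=(l[:,1]>-.02)&(l[:,1]<.02)&(l[:,0]>.06)&(l[:,0]<.11)&(l[:,2]>.074)&(l[:,2]<.1)
print('knob',k.sum(),np.percentile(l[k],[3,50,97],axis=0).round(4).tolist())
g=(abs(l[:,1])<.06)&(l[:,0]>.09)&(l[:,0]<.175)&(l[:,2]<.075)&(l[:,2]>.04);print('cover z',np.median(l[g,2]))
t=T_tool();print(t[:3,3],delta([*(h+x*.0855),.141],y))
```

```text
0.1 209 [[0.1025, 0.0883, 0.0922], [0.1057, 0.0919, 0.1023], [0.1096, 0.0979, 0.1069]]
0.11 200 [[0.1105, 0.0883, 0.0885], [0.1145, 0.0898, 0.1061], [0.1195, 0.0978, 0.108]]
0.12 72 [[0.1201, 0.0884, 0.0857], [0.1235, 0.0888, 0.0918], [0.1292, 0.0969, 0.1048]]
0.13 97 [[0.1302, 0.0885, 0.0792], [0.1349, 0.0911, 0.0855], [0.1396, 0.0971, 0.0898]]
0.14 83 [[0.1409, 0.0885, 0.072], [0.1448, 0.0914, 0.0787], [0.1493, 0.0976, 0.0823]]
0.15 73 [[0.1508, 0.0886, 0.0652], [0.1549, 0.0916, 0.0719], [0.1587, 0.0976, 0.0755]]
0.16 76 [[0.1602, 0.0888, 0.0584], [0.1649, 0.0917, 0.0649], [0.1699, 0.0974, 0.0688]]
0.17 60 [[0.1713, 0.0888, 0.0524], [0.1754, 0.0918, 0.0578], [0.1798, 0.0974, 0.0612]]
0.18 84 [[0.1809, 0.0875, 0.0515], [0.1839, 0.092, 0.0558], [0.1894, 0.0974, 0.0571]]
0.19 8 [[0.1905, 0.0912, 0.0545], [0.1913, 0.0935, 0.0548], [0.1915, 0.0967, 0.0556]]
pointer angle 0.603338996968858 0.000986714764605672 216 upper face z at hinge x .1855: 0.05123548743437556
knob 702 [[0.0755, -0.0107, 0.0811], [0.0834, 0.0017, 0.0894], [0.0951, 0.0134, 0.0919]]
cover z 0.05252641698176974
[ 0.52829881 -0.14782807  0.28206009] (array([ 1.000e-01, -5.000e-01,  1.411e+02]), [np.float64(0.0011831992984250874), np.float64(-3.140409454291368)])
```

View pics/wrist3.png

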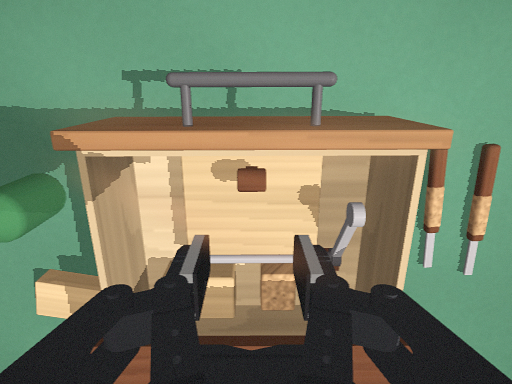

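Pointer angle is about 0.60 rad, and its disc is at (356,215). The knob, at (251,180), is under the fingers, so I descend and grip its ends.

Emit:
{"op": "play_rows", "data": {
  "increments": "0 1 25 0 0;0 0 25 0 0;0 0 25 0 0;0 0 25 0 0;0 0 20 0 0;0 0 15 0 0;0 0 10 0 0;0 0 2 0 0;0 0 0 0 0"
}}

```text
time: 10.92
position: [0.5288, -0.1469, 0.1354]
eef_rot: [-0.254, 3.13, -0.001]
ft_force: [0.5, -0.6, 0.3]
width: 0.0428
grip_force: 0.0
```

Emit:
{"op": "play_rows", "data": {
  "increments": "0 0 0 0 0.3;0 0 0 0 0.5;0 0 0 0 1;0 0 0 0 1;0 0 0 0 1"
}}

```text
time: 11.55
position: [0.529, -0.1473, 0.1356]
eef_rot: [-0.254, 3.13, -0.002]
ft_force: [-0.7, -3.6, 4.8]
width: 0.0251
grip_force: 60.9
```

Run:
```python
from h import *
s=readout.state();print(s['width'],s['grip_force'],s['ft_force'],T_tool()[:3,3])
H=np.array([.1,.034]); r=np.hypot(*H);a=np.arctan2(.034,.1)
prev=None
for t in np.linspace(0,.6,11):
    p=np.array([-r*np.cos(t+a),r*np.sin(t+a)])*1000
    if prev is not None: print((p-prev).round(1),p.round(1))
    prev=p
```

```text
0.02506331813359608 60.865182280540466 [-0.67258752 -3.63054694  4.7541038 ] [ 0.52897984 -0.14731263  0.13564626]
[2.2 5.9] [-97.8  39.9]
[2.6 5.8] [-95.2  45.7]
[2.9 5.6] [-92.3  51.4]
[3.2 5.4] [-89.1  56.8]
[3.6 5.2] [-85.5  62. ]
[3.9 5. ] [-81.6  67. ]
[4.2 4.8] [-77.4  71.8]
[4.4 4.5] [-73.   76.3]
[4.7 4.2] [-68.3  80.6]
[5.  3.9] [-63.3  84.5]
```

Emit:
{"op": "play_rows", "data": {
  "increments": "-2.2 0 -5.9 0 1;-2.6 0 -5.8 0 1;-2.9 0 -5.6 0 1;-3.2 0 -5.4 0 1;-3.6 0 -5.2 0 1;-3.9 0 -5 0 1;-4.2 0 -4.8 0 1;-4.4 0 -4.5 0 1;-4.7 0 -4.2 0 1;-5 0 -3.9 0 1;0 0 0 0 1;0 0 0 0 1"
}}

```text
time: 13.05
position: [0.5618, -0.1419, 0.1813]
eef_rot: [0.252, -3.122, 0.001]
ft_force: [-0.9, -6.5, -10.9]
width: 0.0247
grip_force: 59.9
```

Run:
```python
from h import *
x=np.array([.987,.160]);y=np.array([-.160,.987]);h=np.array([.4439,-.162])
s=readout.state();print(s['width'],s['grip_force'],s['ft_force'],T_tool()[:3,3])
def fit(X,Z):
    for _ in range(6):
        p=np.polyfit(X,Z,1); r=Z-np.polyval(p,X); k=abs(r)<2*r.std()+1e-4; X,Z=X[k],Z[k]
    return np.arctan(-p[0]).round(4),r.std().round(4),len(X),np.polyval(p,.1855).round(4)
for n in ['wrist','top','scene']:
    im,d,K,T=grab(n); cv2.imwrite(f'pics/{n}4.png',im); np.savez(f'{n}4.npz',im=im,d=d,K=K,T=T)
    P=pts(d,K,T).reshape(-1,3); l=np.c_[(P[:,:2]-h)@x,(P[:,:2]-h)@y,P[:,2]]
    S=cv2.cvtColor(im,cv2.COLOR_BGR2HSV).reshape(-1,3)
    ins=(l[:,0]>.04)&(l[:,0]<.18)&(l[:,2]>.05)&(l[:,2]<.14)
    for nm,b in {'cover':ins&(abs(l[:,1])>.04)&(abs(l[:,1])<.066)&(S[:,1]>70)&(l[:,0]>.085),
                 'pointer':ins&(abs(l[:,1]-.093)<.006)&(S[:,1]<70)&(l[:,0]>.13)}.items():
        if b.sum()>20: print(n,nm,b.sum(),fit(l[b,0],l[b,2]),l[b,0].min().round(3),l[b,0].max().round(3))
```

```text
0.024650316861135335 59.932740926742554 [ -0.88444505  -6.53830843 -10.94342596] [ 0.56176729 -0.14185702  0.18126523]
wrist cover 8664 (np.float64(0.4931), np.float64(0.0004), 8094, np.float64(0.055)) 0.085 0.178
wrist pointer 913 (np.float64(0.6021), np.float64(0.0007), 583, np.float64(0.0528)) 0.13 0.179
top cover 353 (np.float64(0.4987), np.float64(0.0012), 314, np.float64(0.0544)) 0.085 0.179
top pointer 57 (np.float64(0.5947), np.float64(0.001), 48, np.float64(0.0532)) 0.131 0.179
scene cover 493 (np.float64(0.4945), np.float64(0.0013), 444, np.float64(0.0561)) 0.085 0.18
scene pointer 66 (np.float64(0.5908), np.float64(0.0023), 60, np.float64(0.0535)) 0.131 0.18
```

View pics/wrist4.png

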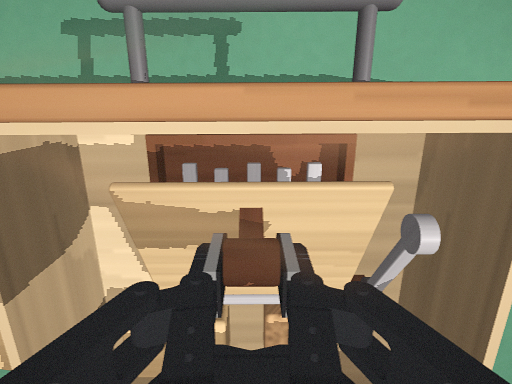

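The view shows the cover edge at row 185, held by the knob, and the pointer at (410,240). The cover is at 0.495 and the pointer at 0.60, so I lift a bit more.

Emit:
{"op": "play_rows", "data": {
  "increments": "-2 0 -2 0 1;-2 0 -2 0 1;-2 0 -2 0 1;-2 0 -2 0 1;-0.4 0 0 0 1;0 0 0 0 1;0 0 0 0 1;0 0 0 0 1"
}}

```text
time: 14.2
position: [0.5699, -0.1405, 0.1881]
eef_rot: [0.251, -3.12, 0.001]
ft_force: [0.6, -7.6, -14.7]
width: 0.0248
grip_force: 60.0
```

```bash
cat > m.py <<'E'
from h import *
x=np.array([.987,.160]);y=np.array([-.160,.987]);h=np.array([.4439,-.162])
s=readout.state();print(s['width'],s['grip_force'],s['ft_force'],T_tool()[:3,3])
def fit(X,Z):
    for _ in range(6):
        p=np.polyfit(X,Z,1); r=Z-np.polyval(p,X); k=abs(r)<2*r.std()+1e-4; X,Z=X[k],Z[k]
    return np.arctan(-p[0]).round(4),r.std().round(4),len(X),np.polyval(p,.1855).round(4)
for n in ['wrist','top']:
    im,d,K,T=grab(n)
    P=pts(d,K,T).reshape(-1,3); l=np.c_[(P[:,:2]-h)@x,(P[:,:2]-h)@y,P[:,2]]
    S=cv2.cvtColor(im,cv2.COLOR_BGR2HSV).reshape(-1,3)
    ins=(l[:,0]>.04)&(l[:,0]<.18)&(l[:,2]>.05)&(l[:,2]<.14)
    for nm,b in {'cover':ins&(abs(l[:,1])>.04)&(abs(l[:,1])<.066)&(S[:,1]>70)&(l[:,0]>.09),
                 'pointer':ins&(abs(l[:,1]-.093)<.006)&(S[:,1]<70)&(l[:,0]>.13)}.items():
        if b.sum()>20: print(n,nm,b.sum(),fit(l[b,0],l[b,2]))
    b=(abs(l[:,1])<.06)&(l[:,2]>.085)&(l[:,2]<.115)&(l[:,0]<.02)&(l[:,0]>-.03); print('handle',np.percentile(l[b,0],[5,50]).round(4) if b.sum() else None)
E
python3 m.py
```

```text
0.024774660996514396 60.04800081253052 [  0.59063719  -7.59872262 -14.67422219] [ 0.56991844 -0.14051628  0.18812502]
wrist cover 8520 (np.float64(0.5885), np.float64(0.0004), 7640, np.float64(0.0557))
wrist pointer 965 (np.float64(0.6043), np.float64(0.0006), 624, np.float64(0.0527))
handle [0.0111 0.0152]
top cover 344 (np.float64(0.5861), np.float64(0.0013), 317, np.float64(0.0556))
top pointer 59 (np.float64(0.5991), np.float64(0.0013), 53, np.float64(0.0538))
handle [-0.0024  0.003 ]
```

Emit:
{"op": "play_rows", "data": {
  "increments": "0 0 0 0 1;0 0 0 0 1;0 0 0 0 1;0 0 0 0 1;0 0 0 0 1;0 0 0 0 1;0 0 0 0 1;0 0 0 0 1"
}}

```text
time: 15.3
position: [0.5699, -0.1405, 0.1881]
eef_rot: [0.251, -3.12, 0.001]
ft_force: [0.8, -7.4, -14.5]
width: 0.0248
grip_force: 60.0
```

```bash
python3 m.py && python3 -c "
from workcell import env
print(env.close_job())"
```

```text
0.024806321110482813 60.04855513572693 [  0.76717286  -7.35369787 -14.46660156] [ 0.56991647 -0.1405156   0.18813027]
wrist cover 8543 (np.float64(0.5886), np.float64(0.0004), 7655, np.float64(0.0557))
wrist pointer 961 (np.float64(0.6022), np.float64(0.0006), 627, np.float64(0.0529))
handle [0.011  0.0152]
top cover 354 (np.float64(0.5925), np.float64(0.0014), 328, np.float64(0.0554))
top pointer 58 (np.float64(0.5769), np.float64(0.0014), 55, np.float64(0.0539))
handle [-0.0025  0.003 ]
the job is handed in; nothing more can be done
None
```

The job is handed in at about 15 s of the 54 s allowed: the drawer is out about 165 mm, and the fingers hold the cover steady at about 0.59 rad against the pointer's measured 0.60 rad; the verdict was not shown.

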